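# Knock a stuck bearing cup out of a bicycle frame shell

## Task

One of the two red frame pieces still has its yellow bearing cup stuck in the lower end of the upright shell. Take the slim drift (blue grip), put it down the open top of that shell and push the cup right out of the bottom, onto the catch post beneath; leave the drift in the shell, pushed down until its dark flange rests on the shell's top. Leave the thick drift (green grip) in its block.

Things in the scene. Friction and masses are not known exactly. Their poses are not given: they have to be found in the camera images.
- stuck_mouth (a point): Centre of the open top of the fixed red shell holding the stuck cup: upright tube, outside diameter 54, bore 42, 68 long, top (this point) 120 above the bench. z up along the bore. Tube stubs stick out sideways (to 92 from the axis, tops 101 above the bench). Below it a black catch post, 30 diameter, that can sink 32.
- empty_mouth (a point): Centre of the open top of the other, identical red shell on its own stand, which is already empty (no yellow seen down the bore). Same sizes. Not to be used.
- cup: Yellow bearing cup, loose, 24 high: plug 40 diameter, 18 long, on a lip 46 diameter, 6 thick; origin at the centre of its underside, z up. Starts stuck in the bottom end of one shell, lip against the shell's underside, top face 50 below the mouth, on a black catch post. Moves down with the post against a steady 14 N or so and stays where it is pushed.
- slim_grip (a point): Slim drift, loose, about 0.2 kg; this point: centre of its upright blue round grip, 30 diameter, 50 high. Under the grip a dark flange 66 diameter, 8 thick (its underside 33 below this point), then a bright stem 28 diameter, 75 long. z up along it. Starts hanging upright in a 39 hole in a fixed wooden block 84 square, 80 high, flange on the block's top.
- slim_foot (a point): Centre of the flat lower end of the slim drift's stem, 108 below the grip centre; z up along the drift.
- thick_grip (a point): Centre of the green grip of the thick drift, upright in a similar block. Same sizes except its stem, 51 diameter, which does not go into the shell. To be left in its block.
Not all that is in view belongs to the job. Leave any turquoise look-alike of the part that bears stuck_mouth alone.

How it is judged:
On the way, in this order (a step that is already met when the one before it is completed fails the run):
1. the slim drift's foot is in the bore of the shell with the stuck cup, at least 10 mm deep, the cup still in place (z of slim_foot in the frame of stuck_mouth below -0.01 m and horizontal distance between slim_foot and stuck_mouth below 0.012 m and z of cup in the frame of stuck_mouth above -0.083 m), for 0.05 s.
2. the cup is wholly below the shell, the drift having followed it down (z of cup in the frame of stuck_mouth below -0.091 m and z of slim_foot in the frame of stuck_mouth below -0.055 m and horizontal distance between slim_foot and stuck_mouth below 0.012 m), for 0.05 s.
At the end, for the whole second after the job is handed in: The cup is at rest wholly below its shell (its underside at least 91 mm below the mouth, within 25 mm of the axis), and the slim drift stands in that shell, its foot within 14 mm of the axis, within 10 degrees of upright, with its flange within 7 mm of the shell's top (z of cup in the frame of stuck_mouth below -0.091 m and horizontal distance between cup and stuck_mouth below 0.025 m and linear speed of cup below 0.02 m/s and z of slim_foot in the frame of stuck_mouth below -0.068 m and horizontal distance between slim_foot and stuck_mouth below 0.014 m and angle between slim_grip's own z axis and vertical below 0.17 rad); the robot touches nothing.
It fails at once if the thick drift is moved more than 30 mm from where it stood (distance of thick_grip from where it was at the start of the episode above 0.03 m).
It also fails if it takes over 42 s, if anything falls off the work surface, if the arm or the gripper's body presses on something with over 40 N, if the wrist force passes 120 N, or if a joint passes its speed limit or range.

## Robot

A 6-joint arm with a two-finger parallel gripper is mounted at the origin on the work surface. World frame = base frame: x ahead of the robot, y to its left, z up, the work surface at z = 0. Lengths are in m, angles in rad, forces in N, time in s.
With the tool pointing down it reaches from about 0.35 to 1 m from the base axis. Payload 7.1 kg.
Tool frame: the origin (TCP) lies at the very end of the fingers, on their centre line; the grasp point (between the pads) lies 19 mm behind it; z points along the fingers, y is the direction in which the jaws open and shut (so a half turn about z gives the same grasp; the last joint's range is limited). The gripper opens to 85 mm and grips with 20 to 120 N. Pads are 22 mm wide; open, the fingers measure 114 mm over their backs; the gripper's body (76 mm by 85 mm) begins 54 mm behind the grasp point. The pads swing forward as they close: fully open they stand 13 mm farther back than shut.
Start: joints at [-1.312, 0.423, 1.63, -0, 1.089, -0.019], TCP at [0.171, -0.601, 0.195] pointing down, gripper open.
Joint ranges: [-3, 3], [-0.9, 2.11], [0.09, 2.58], [-1.31, 4.45], [0.11, 2.69], [-2.54, 2.54]. Speed limits (rad/s): [2.39, 2.39, 3.01, 3.14, 3.14, 3.14].

## Interface

Orientations are given as a rotation vector (axis times angle).
In Python, from bench import * gives the robot as it stands.
- The arm moves only by the tool step_arm, never from a script. Its argument "deltas" is a list of rows, each an object of numbers: "fingers": the opening in per cent of the stroke, from 0 (shut) to 100 (fully open); "x", "y", "z": the shift along the tool's x, y, z in m; "ax", "ay", "az": the turn, a rotation vector about the tool's x, y, z in rad. In form: [{"fingers": .., "x": .., "y": .., "z": .., "ax": .., "ay": .., "az": ..}, ...]. A call has 1 to 10 rows; each row shifts and turns the commanded pose from where the row before left it, along the tool's axes as they then stand; what a row does not reach is not made up. A row lasts 1/10 s, in which the tool goes at most 50 mm and 8.59 degrees, less where a joint would pass 70% of its speed; a pose out of reach is approached as far as the arm can. A call is refused whole if a number of a shift passes 0.05 or a number of a turn 0.15, either way. A call with a gripper value outside its range is refused whole. The fingers move at their own pace and stop on an object; the grip force is fixed at half the most. Time passes only in rows, so rows that do not move let the fingers close. It gives the time, the measured TCP pose, the force and the opening at its end, in the units of the state.
- get_obs(): the state, without advancing time (a new reading comes with each control period).
- grab_frame(name): name is "scene" or "top"; returns the picture (384x512x3 uint8, blue, green, red); there is no depth.
- camera_params(name): a dict with "fx", "fy", "cx", "cy" (pixels), "k1" (the pictures are not rectified: a ray, as slopes to the right and down, at radius r is drawn at 1 + k1 r^2 times it, then the intrinsics apply), "rvec" (rotation vector, rad) and "tvec" (3), from world to camera coordinates, as OpenCV has them. Camera axes: x right, y down, z forward; pixel columns grow to the right and rows downward; lengths in m; the calibration is good to about 2 mm. A picture is of the moment at which its call begins. camera_params takes no time and is no camera call.
- job_done(): hands the job in, once; it reports no verdict.
Trained networks look in the newest picture that a camera, given by its name, has taken for a name from the list of things; names that differ only in an ending like _2 or _b are one class to them, and where a whole thing is asked for, a point or a joint stands for the part that bears it (a point fixed in the world has none). Each returns a list of dicts, best first, with "score" (0 to 1); they miss things now and then, are a little off and sometimes report something else, mostly with a low value. They report only what shows in the picture. A call takes as long as a camera call. They do not tell look-alikes from the thing itself.
- search_frame(camera, thing): "pixel" ([column, row] in pixels, amid what is visible of it).
- cut_out(camera, thing): "region" (384x512 bool, what is visible of it) and "pixel" ([column, row] in pixels, amid what is visible of it).
- tip_of(camera, thing): "pixel" ([column, row] in pixels: a listed point, or the origin of a listed thing).
The state is a dict: "t": time; "qpos": joint angles; "qd": joint speeds; "joint_torque": joint torques, N m; "tcp_pos": TCP position; "eef_rot": TCP orientation; "contact_force": force on the tool from outside, world axes, zero at the start; "wrist_torque": the same for the moment, N m; "opening": finger opening in m.
Only numpy, scipy, OpenCV 4.12 (cv2) and the standard library are available. Lean on these libraries where they do the work, as an engineer would, in place of code of your own. Each camera call takes 0.05 s, during which the arm holds its last target.

## Working session

There is one attempt and no reset: what is moved stays moved. The work goes in short steps, Python scripts to look and compute and a tool call to move; the robot and the scene stay as the last step left them, time stands still between calls to the robot, and variables do not carry over. Pictures are saved under pics/ and viewed, and the job is handed in when it is done.

Besides the shell and the picture viewer there is one more tool, called after "Request:" as name([rows], argument=value, ...), one row to a line, values as JSON. step_arm: Moves the arm, as the interface text tells. Its arguments: {"type":"object","properties":{"deltas":{"type":"array","items":{"type":"object","properties":{"fingers":{"type":"number"},"x":{"type":"number"},"y":{"type":"number"},"z":{"type":"number"},"ax":{"type":"number"},"ay":{"type":"number"},"az":{"type":"number"}}}}},"required":["deltas"]}

```bash
mkdir -p pics; ls; python3 - <<'E'
from bench import *
import cv2
for c in ("scene","top"):
    cv2.imwrite(f"pics/{c}0.png",grab_frame(c)); print(c,camera_params(c))
    for n in ("stuck_mouth","empty_mouth","slim_grip","thick_grip","slim_foot","cup"):
        print(n,[(round(d['score'],2),[round(float(v),1) for v in d['pixel']]) for d in tip_of(c,n)])
print(get_obs())
E
```

```text
pics
scene {'fx': 411.2502847260755, 'fy': 411.2502847260755, 'cx': 257.7481526403221, 'cy': 195.65121015718154, 'k1': -0.13138664257502355, 'rvec': array([ 0.7801189 ,  2.66438525, -0.96133689]), 'tvec': array([ 0.36244054, -0.1276123 ,  1.13618307])}
stuck_mouth [(0.8, [313.2, 286.6]), (0.74, [415.4, 241.9])]
empty_mouth [(0.91, [143.6, 150.8])]
slim_grip [(0.89, [243.1, 184.8])]
thick_grip [(0.61, [174.9, 227.9])]
slim_foot []
cup [(0.55, [301.3, 303.9])]
top {'fx': 444.16876772582526, 'fy': 444.16876772582526, 'cx': 254.99859311172756, 'cy': 187.33902517063942, 'k1': 0.01444779216646508, 'rvec': array([ 2.18669065, -2.18391141,  0.14599181]), 'tvec': array([-0.00273962,  0.4639704 ,  0.98128336])}
stuck_mouth [(0.78, [130.6, 172.4]), (0.68, [104.3, 287.2]), (0.54, [266.3, 185.0])]
empty_mouth [(0.73, [365.6, 115.5]), (0.49, [130.7, 170.4])]
slim_grip []
thick_grip [(0.61, [254.8, 104.5])]
slim_foot []
cup [(0.65, [138.9, 174.7])]
{'t': 0.7, 'qpos': array([-1.31200723e+00,  4.23097846e-01,  1.62988028e+00, -4.59839081e-06,
        1.08860388e+00, -1.90507743e-02]), 'qd': array([ 0.00216156,  0.00069992, -0.0004266 ,  0.00191159, -0.00247042,
        0.00087016]), 'joint_torque': array([ 4.19216085e-04, -5.57184327e+01, -2.82092750e+01, -1.00712659e-04,
        8.35766059e-04, -7.43959902e-06]), 'tcp_pos': array([ 0.17141598, -0.6010285 ,  0.19452817]), 'eef_rot': array([ 3.11131556e+00,  4.35029227e-01, -4.35466685e-06]), 'contact_force': array([-0.79453383,  0.67575276,  0.22974096]), 'wrist_torque': array([-0.0420835 , -0.04750459,  0.04216588]), 'opening': 0.08576736924211904}
```

View pics/scene0.png

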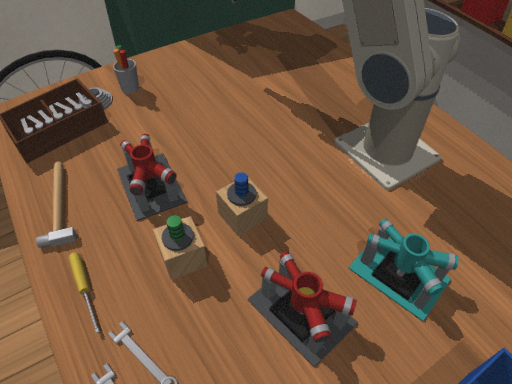

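View pics/top0.png

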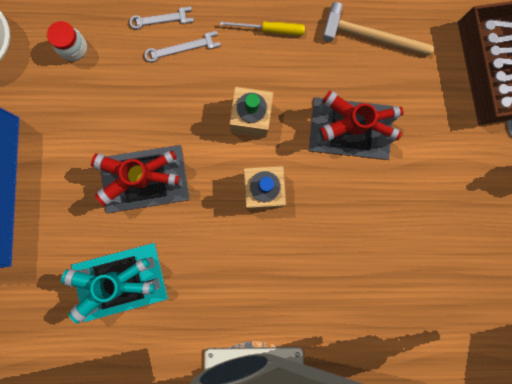

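The top view shows:
- the stuck shell, with yellow in its bore, at (133,173)
- the empty shell at (364,117)
- the turquoise look-alike at (105,288)
- the slim blue drift at (266,185)
- the thick green drift at (252,103)

In the scene view these are at (308,287), (144,152), (413,245), (241,184) and (175,228) in the same order. I'll check my choice with close crops next.

```bash
cat > h.py <<'E'
import numpy as np, cv2
from scipy.optimize import least_squares
from bench import *
def proj(c,P):
    p=camera_params(c); R,_=cv2.Rodrigues(p['rvec']); X=np.atleast_2d(P)@R.T+p['tvec']
    s=X[:,:2]/X[:,2:]; s=s*(1+p['k1']*(s**2).sum(1,keepdims=True))
    return s*[p['fx'],p['fy']]+[p['cx'],p['cy']]
def ray(c,px,z):
    p=camera_params(c)
    f=lambda w: (proj(c,[[w[0],w[1],z]])[0]-px)
    return least_squares(f,[0.4,0.0]).x
def circ(c,x,y,z,r,n=60):
    t=np.linspace(0,2*np.pi,n); return proj(c,np.c_[x+r*np.cos(t),y+r*np.sin(t),0*t+z])
def draw(img,c,items,box,k,name):
    x0,y0,x1,y1=box
    im=cv2.resize(img[y0:y1,x0:x1],None,fx=k,fy=k,interpolation=cv2.INTER_CUBIC)
    for (x,y,z,r,col) in items:
        q=(circ(c,x,y,z,r)-[x0,y0]+.5)*k
        cv2.polylines(im,[np.round(q).astype(int)],True,col,1)
    cv2.imwrite(name,im)
E
python3 - <<'E'
from h import *
t=cv2.imread('pics/top0.png'); s=cv2.imread('pics/scene0.png')
for n,c,px,z in [("stuck","top",(133,173),.12),("stuck","scene",(308,286),.12),("slim","top",(266,184.5),.138),("slim","scene",(241,178),.138),("thick","top",(252,101.5),.138)]:
    print(n,c,ray(c,px,z))
# color centroids
for nm,c,im,lo,hi in [("blue","top",t,(105,120,60),(125,255,255)),("blue","scene",s,(105,120,60),(125,255,255)),("yel","top",t,(22,150,60),(34,255,255)),("yel","scene",s,(22,150,60),(34,255,255))]:
    m=cv2.inRange(cv2.cvtColor(im,cv2.COLOR_BGR2HSV),lo,hi)
    n,l,st,ce=cv2.connectedComponentsWithStats(m)
    print(nm,c,[(st[i].tolist(),ce[i].round(1).tolist()) for i in range(1,n) if st[i,4]>20])
def crop(im,b,k): return cv2.resize(im[b[1]:b[3],b[0]:b[2]],(390,290),interpolation=cv2.INTER_CUBIC)
a=np.vstack([np.hstack([crop(t,(93,143,173,203),1),crop(t,(226,154,306,214),1)]),np.hstack([crop(s,(262,252,342,312),1),crop(s,(201,160,281,220),1)])])
cv2.imwrite('pics/crop1.png',a)
E
```

```text
stuck top [0.48273971 0.24869995]
stuck scene [0.49067162 0.25540518]
slim top [ 0.45819876 -0.02043153]
slim scene [ 0.46400179 -0.01844704]
thick top [0.62843907 0.00769693]
blue top [([0, 108, 19, 159, 2328], [7.1, 182.3]), ([259, 177, 15, 15, 187], [266.0, 183.9])]
blue scene [([235, 173, 13, 20, 202], [240.8, 181.9]), ([236, 193, 12, 4, 25], [241.2, 194.7]), ([459, 348, 53, 36, 1122], [492.3, 370.4])]
yel top [([262, 22, 43, 14, 464], [283.3, 27.9]), ([128, 166, 14, 15, 156], [134.4, 173.1])]
yel scene [([69, 253, 21, 41, 445], [78.7, 272.3]), ([299, 288, 15, 7, 69], [306.5, 290.8])]
```

View pics/crop1.png

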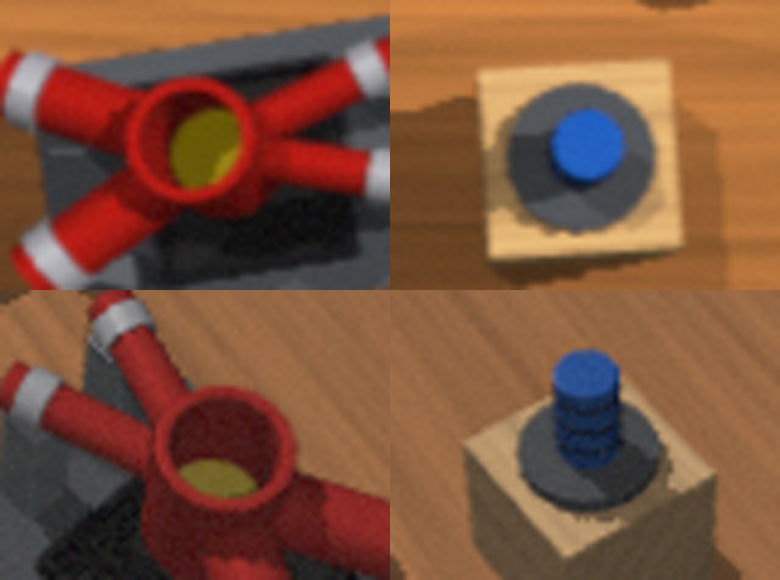

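```bash
cat >> h.py <<'E'
def fit(c,img,x,y,rings,span=.012,st=.0005):
    g=cv2.GaussianBlur(img.astype(np.float32),(0,0),0.8)
    gx=cv2.Sobel(g,cv2.CV_32F,1,0);gy=cv2.Sobel(g,cv2.CV_32F,0,1);m=np.sqrt((gx**2+gy**2).sum(2)); m=np.minimum(m,np.percentile(m,98))
    best=[]
    for dx in np.arange(-span,span+1e-9,st):
        for dy in np.arange(-span,span+1e-9,st):
            v=0
            for z,r in rings:
                q=circ(c,x+dx,y+dy,z,r,72).astype(np.float32)
                v+=cv2.remap(m,q[:,0].reshape(-1,1),q[:,1].reshape(-1,1),cv2.INTER_LINEAR).mean()
            best.append((v,x+dx,y+dy))
    best.sort(reverse=True); return np.round(np.mean(best[:5],0),4)
E
python3 - <<'E'
from h import *
t=cv2.imread('pics/top0.png'); s=cv2.imread('pics/scene0.png')
out={}
for n,x,y,rings in [("stuck",.486,.252,[(.12,.027),(.12,.021)]),("slim",.461,-.0195,[(.138,.015)]),("flange",.461,-.0195,[(.088,.033)])]:
    for c,i in (("top",t),("scene",s)):
        out[n,c]=fit(c,i,x,y,rings); print(n,c,out[n,c])
for c,i,b1,b2 in (("top",t,(93,143,173,203),(226,154,306,214)),("scene",s,(262,252,342,312),(201,160,281,220))):
    o=out["stuck",c]; draw(i,c,[(o[1],o[2],.12,.027,(0,255,0)),(o[1],o[2],.12,.021,(0,255,0)),(o[1],o[2],.07,.02,(255,0,0))],b1,5,'/tmp/a.png')
    o=out["slim",c];f=out["flange",c]; draw(i,c,[(o[1],o[2],.138,.015,(0,255,0)),(f[1],f[2],.088,.033,(0,255,0))],b2,5,'/tmp/b.png')
    a=np.hstack([cv2.imread('/tmp/a.png'),cv2.imread('/tmp/b.png')]); cv2.imwrite(f'/tmp/{c}.png',a)
cv2.imwrite('pics/fit1.png',np.vstack([cv2.imread('/tmp/top.png'),cv2.imread('/tmp/scene.png')]))
E
```

```text
Traceback (most recent call last):
  File "h.py", line 29, in fit
    q=circ(c,x+dx,y+dy,z,r,72).astype(np.float32)
      ~~~~^^^^^^^^^^^^^^^^^^^^
  File "h.py", line 13, in circ
    t=np.linspace(0,2*np.pi,n); return proj(c,np.c_[x+r*np.cos(t),y+r*np.sin(t),0*t+z])
                                       ~~~~^^^^^^^^^^^^^^^^^^^^^^^^^^^^^^^^^^^^^^^^^^^^
  File "h.py", line 5, in proj
    p=camera_params(c); R,_=cv2.Rodrigues(p['rvec']); X=np.atleast_2d(P)@R.T+p['tvec']
ValueError: time passes only in moves, steps and waits
```

Too many `camera_params` calls, so I'll cache them.

```bash
python3 - <<'E'
s=open('h.py').read()
s=s.replace("def proj(","_C={}\ndef cp(c):\n    if c not in _C: _C[c]=camera_params(c)\n    return _C[c]\ndef proj(",1).replace("p=camera_params(c); R","p=cp(c); R").replace("    p=camera_params(c)\n    f=","    f=")
open('h.py','w').write(s)
E
cat > fit1.py <<'E'
from h import *
t=cv2.imread('pics/top0.png'); s=cv2.imread('pics/scene0.png')
out={}
for n,x,y,rings in [("stuck",.486,.252,[(.12,.027),(.12,.021)]),("slim",.461,-.0195,[(.138,.015)]),("flange",.461,-.0195,[(.088,.033)])]:
    for c,i in (("top",t),("scene",s)):
        out[n,c]=fit(c,i,x,y,rings); print(n,c,out[n,c])
for c,i,b1,b2 in (("top",t,(93,143,173,203),(226,154,306,214)),("scene",s,(262,252,342,312),(201,160,281,220))):
    o=out["stuck",c]; draw(i,c,[(o[1],o[2],.12,.027,(0,255,0)),(o[1],o[2],.12,.021,(0,255,0)),(o[1],o[2],.07,.02,(255,0,0))],b1,5,'/tmp/a.png')
    o=out["slim",c];f=out["flange",c]; draw(i,c,[(o[1],o[2],.138,.015,(0,255,0)),(f[1],f[2],.088,.033,(0,255,0))],b2,5,'/tmp/b.png')
    a=np.hstack([cv2.imread('/tmp/a.png'),cv2.imread('/tmp/b.png')]); cv2.imwrite(f'/tmp/{c}.png',a)
cv2.imwrite('pics/fit1.png',np.vstack([cv2.imread('/tmp/top.png'),cv2.imread('/tmp/scene.png')]))
E
python3 fit1.py
```

```text
stuck top [4.411168e+02 4.862000e-01 2.516000e-01]
stuck scene [3.473769e+02 4.888000e-01 2.514000e-01]
slim top [ 3.014408e+02  4.604000e-01 -2.080000e-02]
slim scene [ 2.707672e+02  4.628000e-01 -2.110000e-02]
flange top [ 3.242708e+02  4.599000e-01 -1.980000e-02]
flange scene [ 2.493583e+02  4.644000e-01 -1.780000e-02]
```

View pics/fit1.png

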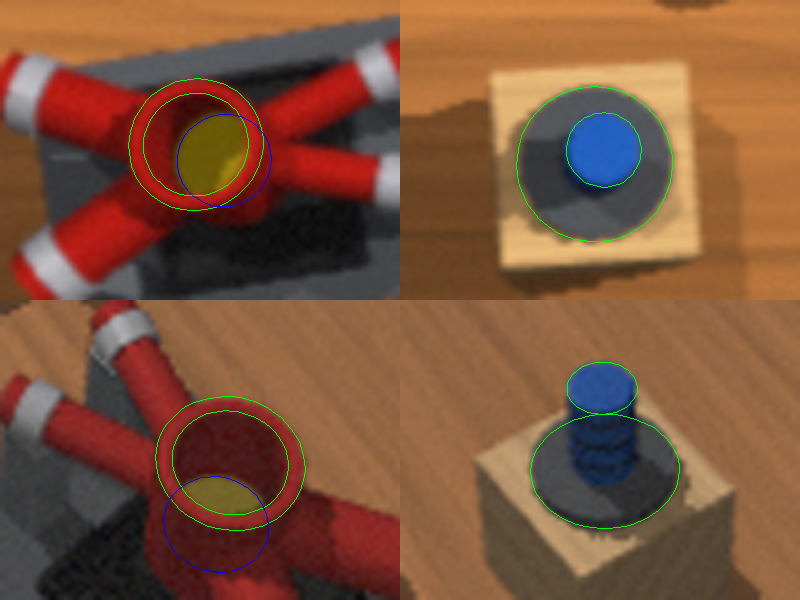

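The overlays match: yellow shows only in the bore of the shell at (133,173) top / (308,285) scene, so that is the stuck one. The blue-grip drift at (266,185) is the slim one.

- **Positions:** stuck mouth ≈ (0.487, 0.2515) and slim grip ≈ (0.4615, -0.0205). The two cameras agree to about 2.5 mm.
- **Look-alikes rejected:** the empty red shell (364,117), the turquoise shell (105,288) and the green drift (252,103).

Next I'll move above the grip.

Request:
step_arm([
  {"x": 0.015,"y": -0.0165,"fingers": 100},
  {"x": 0.03,"y": -0.033},
  {"x": 0.03,"y": -0.033},
  {"x": 0.03,"y": -0.033},
  {"x": 0.03,"y": -0.033},
  {"x": 0.03,"y": -0.033},
  {"x": 0.03,"y": -0.033},
  {"x": 0.03,"y": -0.033},
  {"x": 0.03,"y": -0.033},
  {"x": 0.03,"y": -0.033},
])

```text
invalid input at $.deltas[0]: expected keys fingers, x, y, z, ax, ay, az
```

```bash
cat > d.py <<'E'
import sys
from h import *
from scipy.spatial.transform import Rotation as Ro
o=get_obs(); T=np.array([float(v) for v in sys.argv[1:4]])
R=Ro.from_rotvec(o['eef_rot']); print('t',o['t'],'tcp',o['tcp_pos'].round(4),'tool d',R.inv().apply(T-o['tcp_pos']).round(4),'rotz',R.apply([0,0,1]).round(4),'F',o['contact_force'].round(1),'op',round(o['opening'],4),'q',o['qpos'].round(2))
E
python3 d.py .4615 -.0205 .195
```

```text
t 0.7 tcp [ 0.1714 -0.601   0.1945] tool d [ 0.4382 -0.4787 -0.0005] rotz [-0. -0. -1.] F [-0.8  0.7  0.2] op 0.0858 q [-1.31  0.42  1.63 -0.    1.09 -0.02]
```

All keys are needed in each row.

Request:
step_arm([
  {"fingers": 100,"x": 0.015,"y": -0.0165,"z": 0,"ax": 0,"ay": 0,"az": 0},
  {"fingers": 100,"x": 0.03,"y": -0.033,"z": 0,"ax": 0,"ay": 0,"az": 0},
  {"fingers": 100,"x": 0.03,"y": -0.033,"z": 0,"ax": 0,"ay": 0,"az": 0},
  {"fingers": 100,"x": 0.03,"y": -0.033,"z": 0,"ax": 0,"ay": 0,"az": 0},
  {"fingers": 100,"x": 0.03,"y": -0.033,"z": 0,"ax": 0,"ay": 0,"az": 0},
  {"fingers": 100,"x": 0.03,"y": -0.033,"z": 0,"ax": 0,"ay": 0,"az": 0},
  {"fingers": 100,"x": 0.03,"y": -0.033,"z": 0,"ax": 0,"ay": 0,"az": 0},
  {"fingers": 100,"x": 0.03,"y": -0.033,"z": 0,"ax": 0,"ay": 0,"az": 0},
  {"fingers": 100,"x": 0.03,"y": -0.033,"z": 0,"ax": 0,"ay": 0,"az": 0},
  {"fingers": 100,"x": 0.03,"y": -0.033,"z": 0,"ax": 0,"ay": 0,"az": 0},
])

```text
t: 1.7
tcp_pos: [0.3601, -0.2199, 0.1949]
eef_rot: [3.111, 0.434, 0.001]
contact_force: [0.8, 0.7, -0.7]
opening: 0.0856
```

```bash
python3 d.py .4615 -.0205 .195
```

```text
t 1.7 tcp [ 0.3601 -0.2199  0.1949] tool d [ 0.1521 -0.164  -0.0002] rotz [ 8.e-04 -5.e-04 -1.e+00] F [ 0.8  0.7 -0.7] op 0.0856 q [-0.58  0.12  2.06  0.    0.97  0.72]
```

Request:
step_arm([
  {"fingers": 100,"x": 0.03,"y": -0.033,"z": 0,"ax": 0,"ay": 0,"az": 0},
  {"fingers": 100,"x": 0.03,"y": -0.033,"z": 0,"ax": 0,"ay": 0,"az": 0},
  {"fingers": 100,"x": 0.03,"y": -0.033,"z": 0,"ax": 0,"ay": 0,"az": 0},
  {"fingers": 100,"x": 0.03,"y": -0.033,"z": 0,"ax": 0,"ay": 0,"az": 0},
  {"fingers": 100,"x": 0.02,"y": -0.02,"z": 0,"ax": 0,"ay": 0,"az": 0},
  {"fingers": 100,"x": 0.013,"y": -0.013,"z": 0,"ax": 0,"ay": 0,"az": 0},
  {"fingers": 100,"x": 0,"y": 0,"z": 0,"ax": 0,"ay": 0,"az": 0},
  {"fingers": 100,"x": 0,"y": 0,"z": 0,"ax": 0,"ay": 0,"az": 0},
])

```text
t: 2.5
tcp_pos: [0.4612, -0.0207, 0.1944]
eef_rot: [3.111, 0.437, -0.001]
contact_force: [0.4, 0.2, -0.1]
opening: 0.0856
```

```bash
python3 d.py .4615 -.0205 .100; python3 - <<'E'
from h import *
for c in ("scene","top"): cv2.imwrite(f'pics/{c}1.png',grab_frame(c))
E
```

```text
t 2.5 tcp [ 0.4612 -0.0207  0.1944] tool d [ 0.0004 -0.0001  0.0944] rotz [-4.e-04 -3.e-04 -1.e+00] F [ 0.4  0.2 -0.1] op 0.0856 q [-0.07  0.18  1.98 -0.    0.98  1.22]
```

View pics/scene1.png

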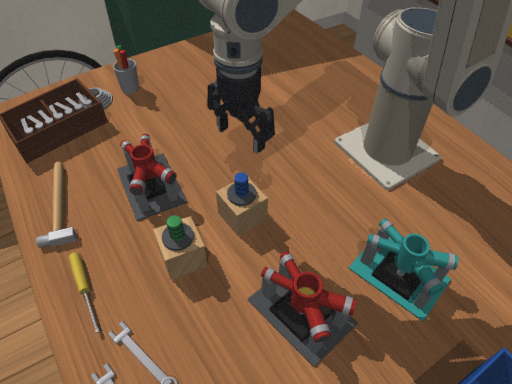

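```bash
python3 -c "
from h import *
print(proj('scene',[[.4612,-.0207,.1944],[.4612,-.0207,.138]]))"
```

```text
[[241.06337024 158.05947651]
 [241.5716435  176.82130746]]
```

View pics/top1.png

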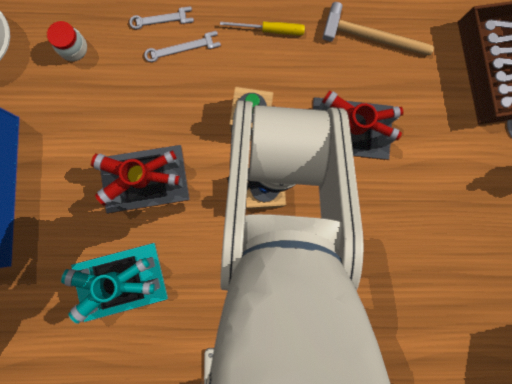

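```bash
python3 -c "
from h import *
y=np.array([.2744,-.9616,0])
for z in (.194,.207,.25): print(proj('scene',[np.array([.4612,-.0207,z])+k*y for k in (-.05,0,.05)]).round(0).tolist())
im=cv2.imread('pics/scene1.png'); cv2.imwrite('pics/s1c.png',cv2.resize(im[60:240,160:320],None,fx=3.3,fy=3.3,interpolation=cv2.INTER_CUBIC))"
```

```text
[[260.0, 170.0], [241.0, 158.0], [223.0, 147.0]]
[[260.0, 166.0], [241.0, 154.0], [223.0, 142.0]]
[[260.0, 150.0], [241.0, 138.0], [222.0, 126.0]]
```

View pics/s1c.png

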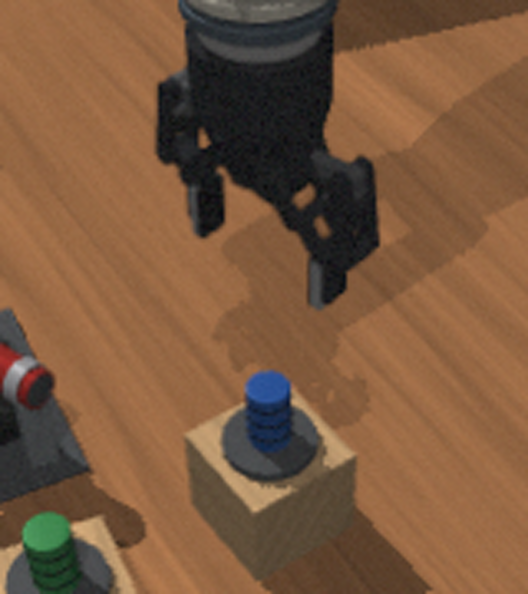

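The fingertips appear about 12 px higher in the image than the calibration predicts for the open gripper. I'll go down partway and recheck before committing.

Request:
step_arm([
  {"fingers": 100,"x": 0,"y": 0,"z": 0.02,"ax": 0,"ay": 0,"az": 0},
  {"fingers": 100,"x": 0,"y": 0,"z": 0.015,"ax": 0,"ay": 0,"az": 0},
  {"fingers": 100,"x": 0,"y": 0,"z": 0,"ax": 0,"ay": 0,"az": 0},
])

```text
t: 2.9
tcp_pos: [0.4595, -0.0216, 0.1581]
eef_rot: [-3.111, -0.432, 0.006]
contact_force: [0.3, -0.6, 0.5]
opening: 0.0853
```

```bash
python3 d.py .4615 -.0205 .100; python3 -c "
from h import *
y=np.array([.2744,-.9616,0])
for z in (.16,.173,.2): print(proj('scene',[np.array([.4612,-.0207,z])+k*y for k in (-.0428,0,.0428)]).round(0).tolist())
im=grab_frame('scene');cv2.imwrite('pics/scene2.png',im); cv2.imwrite('pics/s2c.png',cv2.resize(im[60:240,160:320],None,fx=3.3,fy=3.3,interpolation=cv2.INTER_CUBIC))
for z in (.207,.24): print(ray('scene',(239,142),z))"
```

```text
t 2.9 tcp [ 0.4595 -0.0216  0.1581] tool d [ 0.0024 -0.0004  0.058 ] rotz [-3.7e-03  2.0e-04 -1.0e+00] F [ 0.3 -0.6  0.5] op 0.0853 q [-0.07  0.24  2.01 -0.    0.9   1.22]
[[257.0, 180.0], [241.0, 170.0], [227.0, 160.0]]
[[257.0, 176.0], [241.0, 165.0], [226.0, 156.0]]
[[257.0, 166.0], [241.0, 156.0], [226.0, 146.0]]
[ 0.44679438 -0.05208486]
[ 0.4646744  -0.02105379]
```

View pics/s2c.png

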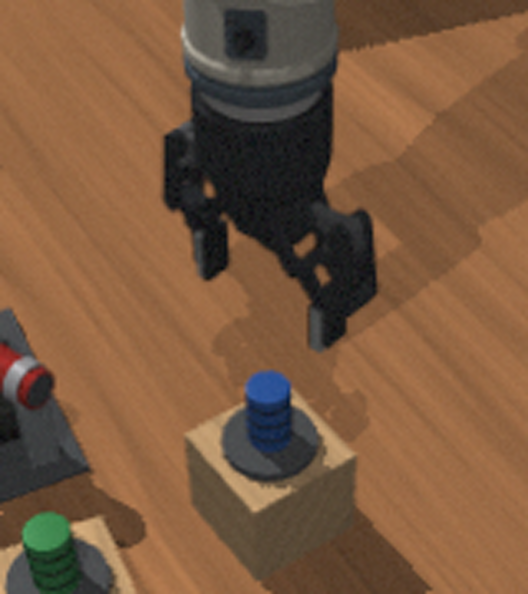

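The offset is still there. I'll shut the fingers to about the grip size in free air and compare again; there is plenty of time.

Request:
step_arm([
  {"fingers": 36,"x": 0.001,"y": 0,"z": 0,"ax": 0,"ay": 0,"az": 0},
  {"fingers": 36,"x": 0,"y": 0,"z": 0,"ax": 0,"ay": 0,"az": 0},
  {"fingers": 36,"x": 0,"y": 0,"z": 0,"ax": 0,"ay": 0,"az": 0},
  {"fingers": 36,"x": 0,"y": 0,"z": 0,"ax": 0,"ay": 0,"az": 0},
  {"fingers": 36,"x": 0,"y": 0,"z": 0,"ax": 0,"ay": 0,"az": 0},
])

```text
t: 3.45
tcp_pos: [0.4625, -0.0205, 0.1598]
eef_rot: [3.111, 0.435, 0.001]
contact_force: [0.1, 0.2, -0.2]
opening: 0.0306
```

```bash
python3 d.py .4615 -.0205 .100; python3 -c "
from h import *
o=get_obs();p=o['tcp_pos']
y=np.array([.2744,-.9616,0])
im=grab_frame('scene');cv2.imwrite('pics/scene3.png',im); k=4
c=cv2.resize(im[90:220,180:310],None,fx=k,fy=k,interpolation=cv2.INTER_CUBIC)
for dz,col in ((0,(0,255,0)),(.005,(0,255,255)),(.019,(255,0,255))):
  for s in (-.015,.015):
    q=((proj('scene',p+[0,0,dz]+s*y)[0]-[180,90]+.5)*k).astype(int); cv2.circle(c,tuple(int(v) for v in q),3,col,1)
cv2.imwrite('pics/s3c.png',c)
"
```

```text
t 3.45 tcp [ 0.4625 -0.0205  0.1598] tool d [-0.001  -0.0002  0.0598] rotz [ 5.e-04 -0.e+00 -1.e+00] F [ 0.1  0.2 -0.2] op 0.0306 q [-0.07  0.24  2.01 -0.    0.9   1.22]
```

View pics/s3c.png

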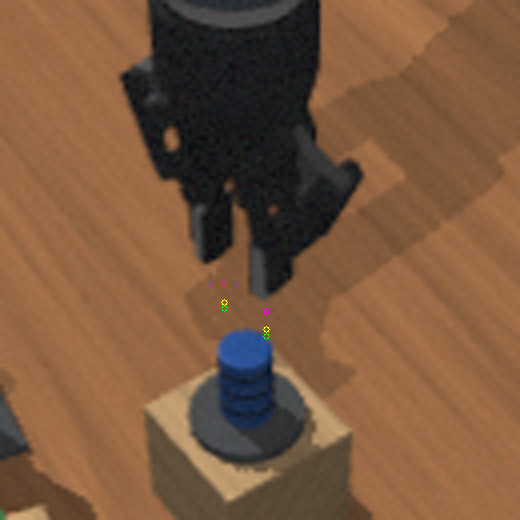

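```bash
python3 -c "
from h import *
print(proj('top',[[0,0,0],[0,0,.02]]),proj('scene',[[0,0,0]]))
for px in ((334,152),(397,189),(439,152)): print(ray('scene',px,0.01))
for px in ((204,349),(302,349)): print(ray('top',px,0.01))
for c in ('scene','top'):
  p=cp(c);R,_=cv2.Rodrigues(p['rvec']);print(c,-R.T@p['tvec'])
im=grab_frame('top');cv2.imwrite('pics/top3.png',im)
im=cv2.imread('pics/scene3.png');cv2.imwrite('pics/s3d.png',cv2.resize(im[0:210,180:380],None,fx=3.5,fy=3.5,interpolation=cv2.INTER_CUBIC)[:600])
"
```

```text
[[253.7545247  398.02924866]
 [254.03487887 401.481063  ]] [[386.96491213 150.1550637 ]]
[ 0.14151213 -0.06628087]
[0.08963941 0.12381581]
[-0.11530089  0.09074889]
[0.10778323 0.10972758]
[ 0.1058807  -0.10657429]
scene [0.76050169 0.49235944 0.78598943]
top [0.36321369 0.03090659 1.02240582]
```

View pics/s3d.png

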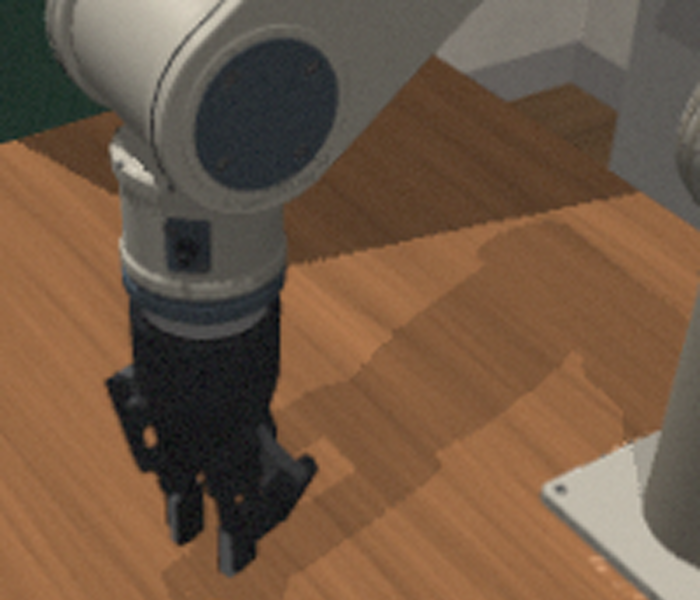

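View pics/top3.png

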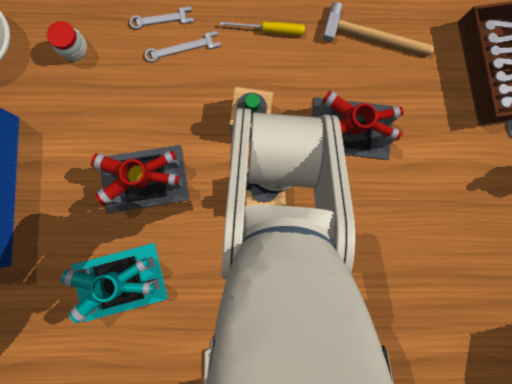

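In the top view the wrist sits where the lateral position predicts. So the mismatch looks like height: the visible finger ends may be about 30 mm above the reported TCP. I'll open, go to TCP z ≈ 0.102, which is safe under either reading, and look again.

Request:
step_arm([
  {"fingers": 100,"x": -0.001,"y": 0,"z": 0,"ax": 0,"ay": 0,"az": 0},
  {"fingers": 100,"x": 0,"y": 0,"z": 0,"ax": 0,"ay": 0,"az": 0},
  {"fingers": 100,"x": 0,"y": 0,"z": 0.005,"ax": 0,"ay": 0,"az": 0},
  {"fingers": 100,"x": 0,"y": 0,"z": 0.015,"ax": 0,"ay": 0,"az": 0},
  {"fingers": 100,"x": 0,"y": 0,"z": 0.015,"ax": 0,"ay": 0,"az": 0},
  {"fingers": 100,"x": 0,"y": 0,"z": 0.015,"ax": 0,"ay": 0,"az": 0},
  {"fingers": 100,"x": 0,"y": 0,"z": 0.008,"ax": 0,"ay": 0,"az": 0},
  {"fingers": 100,"x": 0,"y": 0,"z": 0,"ax": 0,"ay": 0,"az": 0},
])

```text
t: 4.35
tcp_pos: [0.4605, -0.0207, 0.1004]
eef_rot: [-3.111, -0.435, 0.004]
contact_force: [-0.5, -0.7, -1.1]
opening: 0.0854
```

```bash
python3 d.py .4615 -.0205 .100; python3 -c "
from h import *
im=grab_frame('scene');cv2.imwrite('pics/scene4.png',im); k=4.5
c=cv2.resize(im[110:240,180:310],None,fx=k,fy=k,interpolation=cv2.INTER_CUBIC)
cv2.imwrite('pics/s4c.png',c)
"
```

```text
t 4.35 tcp [ 0.4605 -0.0207  0.1004] tool d [0.001  0.0001 0.0004] rotz [-2.4e-03  2.0e-04 -1.0e+00] F [-0.5 -0.7 -1.1] op 0.0854 q [-0.07  0.34  2.05 -0.    0.76  1.22]
```

View pics/s4c.png

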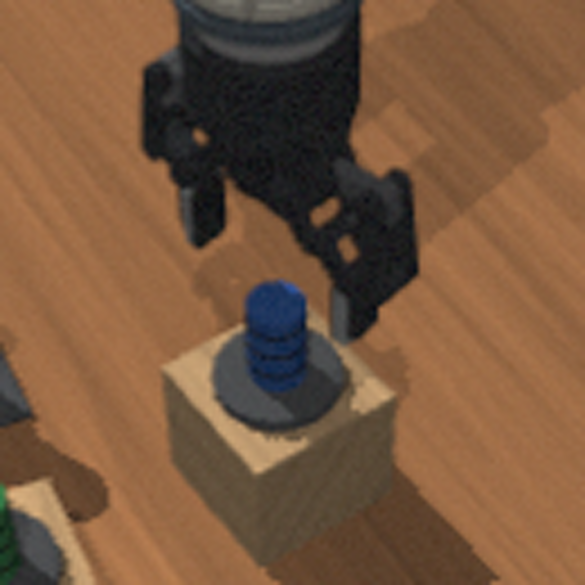

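Request:
step_arm([
  {"fingers": 100,"x": 0.001,"y": 0,"z": 0.005,"ax": 0,"ay": 0,"az": 0},
  {"fingers": 100,"x": 0,"y": 0,"z": 0.005,"ax": 0,"ay": 0,"az": 0},
  {"fingers": 100,"x": 0,"y": 0,"z": 0.005,"ax": 0,"ay": 0,"az": 0},
  {"fingers": 100,"x": 0,"y": 0,"z": 0.003,"ax": 0,"ay": 0,"az": 0},
  {"fingers": 100,"x": 0,"y": 0,"z": 0,"ax": 0,"ay": 0,"az": 0},
])

```text
t: 4.9
tcp_pos: [0.462, -0.0205, 0.0831]
eef_rot: [-3.111, -0.435, 0.001]
contact_force: [0.2, -0.2, 0.5]
opening: 0.0854
```

```bash
python3 d.py .4615 -.0205 .100; python3 -c "
from h import *
im=grab_frame('scene');cv2.imwrite('pics/scene5.png',im); k=4.5
c=cv2.resize(im[110:240,180:310],None,fx=k,fy=k,interpolation=cv2.INTER_CUBIC)
cv2.imwrite('pics/s5c.png',c)
"
```

```text
t 4.9 tcp [ 0.462  -0.0205  0.0831] tool d [-0.0005 -0.0001 -0.0169] rotz [-8.e-04  0.e+00 -1.e+00] F [ 0.2 -0.2  0.5] op 0.0854 q [-0.07  0.37  2.06 -0.    0.72  1.22]
```

View pics/s5c.png

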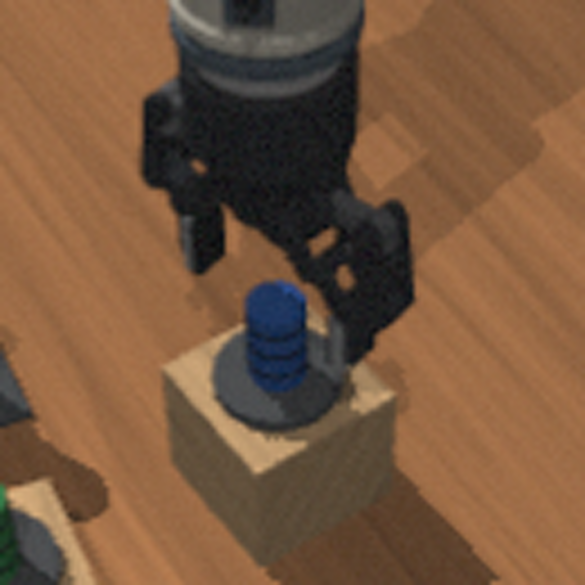

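Request:
step_arm([
  {"fingers": 100,"x": 0,"y": 0,"z": 0.004,"ax": 0,"ay": 0,"az": 0},
  {"fingers": 100,"x": 0,"y": 0,"z": 0.004,"ax": 0,"ay": 0,"az": 0},
  {"fingers": 100,"x": 0,"y": 0,"z": 0.003,"ax": 0,"ay": 0,"az": 0},
  {"fingers": 100,"x": 0,"y": 0,"z": 0,"ax": 0,"ay": 0,"az": 0},
])

```text
t: 5.35
tcp_pos: [0.4619, -0.0205, 0.072]
eef_rot: [-3.111, -0.435, 0.002]
contact_force: [0.6, -0.3, 0.3]
opening: 0.0856
```

```bash
python3 d.py .4615 -.0205 .100; python3 -c "
from h import *
im=grab_frame('scene');cv2.imwrite('pics/scene6.png',im); k=4.5
c=cv2.resize(im[110:240,180:310],None,fx=k,fy=k,interpolation=cv2.INTER_CUBIC)
cv2.imwrite('pics/s6c.png',c)
im=grab_frame('top');cv2.imwrite('pics/t6c.png',cv2.resize(im[90:230,200:360],None,fx=4,fy=4,interpolation=cv2.INTER_CUBIC))
for z in (.3,.4,.5): print(proj('top',[[.462,-.0205,z],[.447,-.05,z]]).round().tolist())
"
```

```text
t 5.35 tcp [ 0.4619 -0.0205  0.072 ] tool d [-0.0005 -0.0001 -0.028 ] rotz [-1.e-03  1.e-04 -1.e+00] F [ 0.6 -0.3  0.3] op 0.0856 q [-0.07  0.39  2.06 -0.    0.69  1.22]
[[272.0, 172.0], [290.0, 181.0]]
[[277.0, 162.0], [297.0, 173.0]]
[[284.0, 149.0], [308.0, 162.0]]
```

View pics/s6c.png

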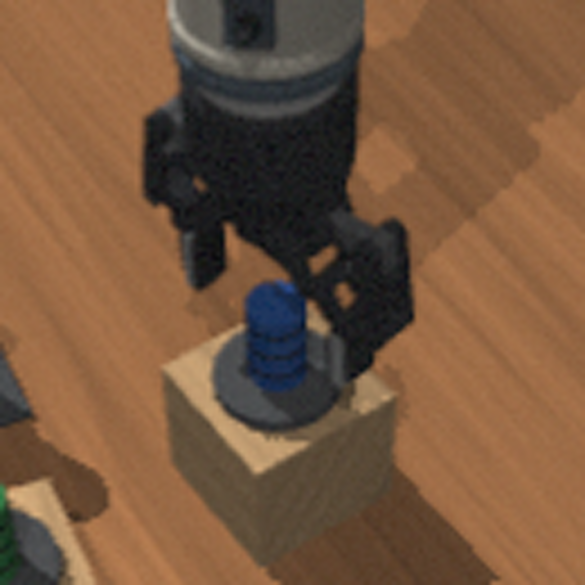

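View pics/t6c.png

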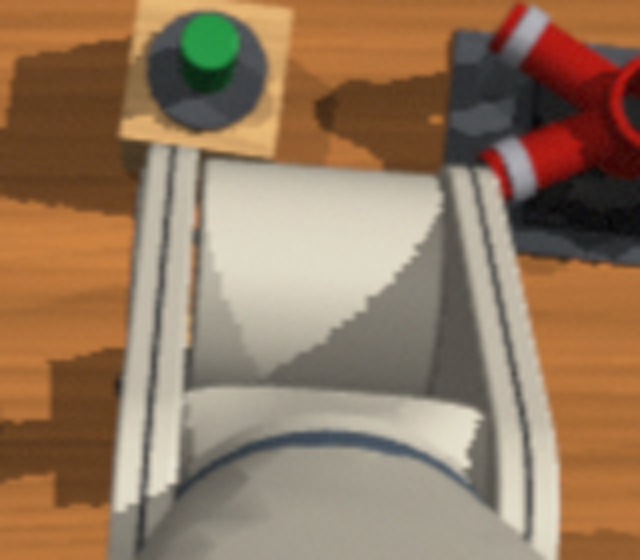

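The top view puts the wrist fork at column 280, against a predicted 277 for no lateral error and 295 for the alternative. The offset is therefore vertical. Closing on the grip at this height.

Request:
step_arm([
  {"fingers": 50,"x": 0,"y": 0,"z": 0.001,"ax": 0,"ay": 0,"az": 0},
  {"fingers": 30,"x": 0,"y": 0,"z": 0,"ax": 0,"ay": 0,"az": 0},
  {"fingers": 10,"x": 0,"y": 0,"z": 0,"ax": 0,"ay": 0,"az": 0},
  {"fingers": 10,"x": 0,"y": 0,"z": 0,"ax": 0,"ay": 0,"az": 0},
  {"fingers": 10,"x": 0,"y": 0,"z": 0,"ax": 0,"ay": 0,"az": 0},
  {"fingers": 10,"x": 0,"y": 0,"z": 0,"ax": 0,"ay": 0,"az": 0},
])

```text
t: 6.05
tcp_pos: [0.4625, -0.0205, 0.0718]
eef_rot: [3.111, 0.435, 0.0]
contact_force: [-0.1, -0.3, 3.8]
opening: 0.0284
```

```bash
python3 d.py .4615 -.0205 .072; python3 -c "
from h import *
im=grab_frame('scene');cv2.imwrite('pics/scene7.png',im); k=4.5
c=cv2.resize(im[110:240,180:310],None,fx=k,fy=k,interpolation=cv2.INTER_CUBIC)
cv2.imwrite('pics/s7c.png',c)
"
```

```text
t 6.05 tcp [ 0.4625 -0.0205  0.0718] tool d [-0.001  -0.0003 -0.0002] rotz [ 3.e-04 -1.e-04 -1.e+00] F [-0.1 -0.3  3.8] op 0.0284 q [-0.07  0.39  2.06 -0.    0.69  1.22]
```

View pics/s7c.png

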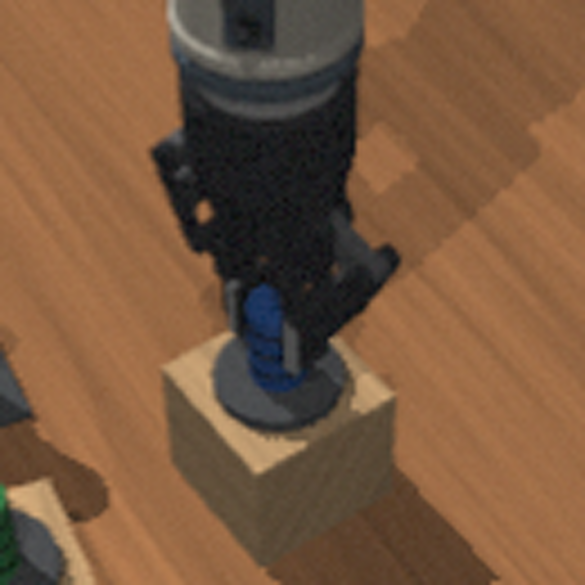

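The grip is held between the pads, with the opening at 28.4 mm and no lateral force. Lifting out of the block.

Request:
step_arm([
  {"fingers": 10,"x": 0,"y": 0,"z": -0.006,"ax": 0,"ay": 0,"az": 0},
  {"fingers": 10,"x": 0,"y": 0,"z": -0.012,"ax": 0,"ay": 0,"az": 0},
  {"fingers": 10,"x": 0,"y": 0,"z": -0.017,"ax": 0,"ay": 0,"az": 0},
  {"fingers": 10,"x": 0,"y": 0,"z": -0.02,"ax": 0,"ay": 0,"az": 0},
  {"fingers": 10,"x": 0,"y": 0,"z": -0.02,"ax": 0,"ay": 0,"az": 0},
  {"fingers": 10,"x": 0,"y": 0,"z": -0.02,"ax": 0,"ay": 0,"az": 0},
  {"fingers": 10,"x": 0,"y": 0,"z": -0.02,"ax": 0,"ay": 0,"az": 0},
  {"fingers": 10,"x": 0,"y": 0,"z": -0.015,"ax": 0,"ay": 0,"az": 0},
  {"fingers": 10,"x": 0,"y": 0,"z": -0.01,"ax": 0,"ay": 0,"az": 0},
  {"fingers": 10,"x": 0,"y": 0,"z": 0,"ax": 0,"ay": 0,"az": 0},
])

```text
t: 7.1
tcp_pos: [0.4631, -0.0205, 0.2131]
eef_rot: [3.111, 0.435, 0.004]
contact_force: [0.4, -0.7, -1.7]
opening: 0.0288
```

```bash
python3 d.py .488 .2515 .212; python3 -c "
from h import *
im=grab_frame('scene');cv2.imwrite('pics/scene8.png',im)
"
```

```text
t 7.1 tcp [ 0.4631 -0.0205  0.2131] tool d [ 0.0985 -0.2547  0.0011] rotz [ 2.8e-03 -1.0e-04 -1.0e+00] F [ 0.4 -0.7 -1.7] op 0.0288 q [-0.07  0.16  1.96  0.    1.02  1.22]
```

View pics/scene8.png

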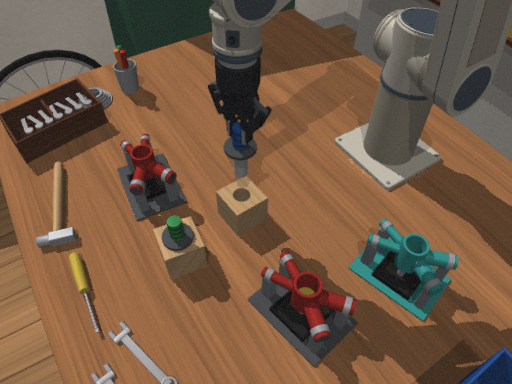

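Request:
step_arm([
  {"fingers": 10,"x": 0.005,"y": -0.013,"z": 0,"ax": 0,"ay": 0,"az": 0},
  {"fingers": 10,"x": 0.012,"y": -0.031,"z": 0,"ax": 0,"ay": 0,"az": 0},
  {"fingers": 10,"x": 0.014,"y": -0.036,"z": 0,"ax": 0,"ay": 0,"az": 0},
  {"fingers": 10,"x": 0.014,"y": -0.036,"z": 0,"ax": 0,"ay": 0,"az": 0},
  {"fingers": 10,"x": 0.014,"y": -0.036,"z": 0,"ax": 0,"ay": 0,"az": 0},
  {"fingers": 10,"x": 0.014,"y": -0.036,"z": 0,"ax": 0,"ay": 0,"az": 0},
  {"fingers": 10,"x": 0.013,"y": -0.034,"z": 0,"ax": 0,"ay": 0,"az": 0},
  {"fingers": 10,"x": 0.009,"y": -0.023,"z": 0,"ax": 0,"ay": 0,"az": 0},
  {"fingers": 10,"x": 0.004,"y": -0.01,"z": 0,"ax": 0,"ay": 0,"az": 0},
  {"fingers": 10,"x": 0,"y": 0,"z": 0,"ax": 0,"ay": 0,"az": 0},
])

```text
t: 8.15
tcp_pos: [0.4871, 0.2526, 0.2104]
eef_rot: [3.11, 0.438, -0.003]
contact_force: [-0.2, -0.3, -2.8]
opening: 0.0287
```

```bash
python3 d.py .4885 .2515 .212; python3 -c "
from h import *
im=grab_frame('scene');cv2.imwrite('pics/scene9.png',im)
t=grab_frame('top');cv2.imwrite('pics/top9.png',t)
M=(.4878,.2515)
draw(im,'scene',[(*M,.12,.027,(0,255,0)),(*M,.144,.014,(255,0,0)),(*M,.219,.033,(255,255,0))],(232,190,372,330),4,'pics/s9c.png')
draw(t,'top',[(*M,.12,.027,(0,255,0)),(*M,.144,.014,(255,0,0)),(*M,.219,.033,(255,255,0))],(60,110,200,250),4,'pics/t9c.png')
"
```

```text
t 8.15 tcp [0.4871 0.2526 0.2104] tool d [ 0.0011  0.0014 -0.0016] rotz [-1.7e-03 -9.0e-04 -1.0e+00] F [-0.2 -0.3 -2.8] op 0.0287 q [ 0.46  0.29  1.78 -0.    1.07  1.75]
```

View pics/s9c.png

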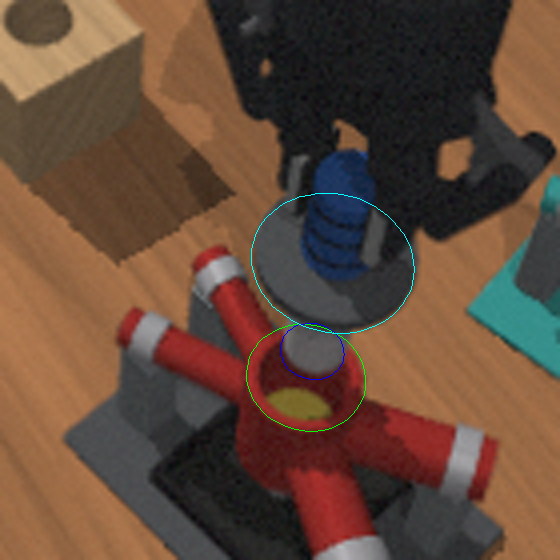

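View pics/t9c.png

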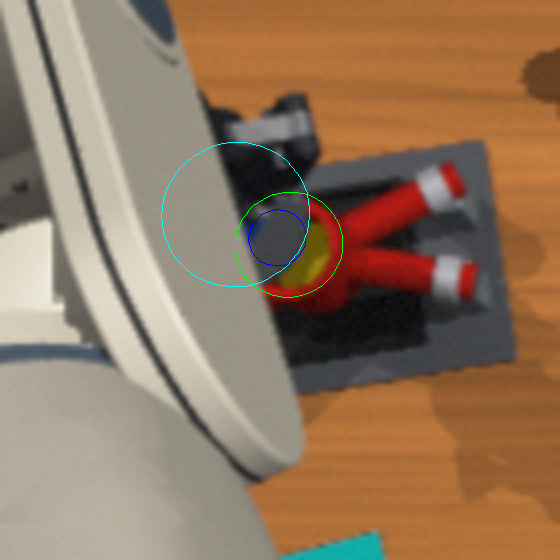

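The projected foot and flange circles match the drift in the scene view: the foot ellipse at crop (312,352) is inside the mouth. The top view agrees. Alignment is good to about 1–2 mm against 7 mm of clearance, so I'm inserting.

Request:
step_arm([
  {"fingers": 10,"x": 0,"y": 0,"z": 0.006,"ax": 0,"ay": 0,"az": 0},
  {"fingers": 10,"x": 0,"y": 0,"z": 0.01,"ax": 0,"ay": 0,"az": 0},
  {"fingers": 10,"x": 0,"y": 0,"z": 0.01,"ax": 0,"ay": 0,"az": 0},
  {"fingers": 10,"x": 0,"y": 0,"z": 0.01,"ax": 0,"ay": 0,"az": 0},
  {"fingers": 10,"x": 0,"y": 0,"z": 0.01,"ax": 0,"ay": 0,"az": 0},
  {"fingers": 10,"x": 0,"y": 0,"z": 0.006,"ax": 0,"ay": 0,"az": 0},
  {"fingers": 10,"x": 0,"y": 0,"z": 0,"ax": 0,"ay": 0,"az": 0},
  {"fingers": 10,"x": 0,"y": 0,"z": 0,"ax": 0,"ay": 0,"az": 0},
])

```text
t: 9.05
tcp_pos: [0.4877, 0.252, 0.1595]
eef_rot: [3.111, 0.435, -0.0]
contact_force: [-0.8, -0.8, -2.7]
opening: 0.0283
```

```bash
python3 d.py .4885 .2515 .111; python3 -c "
from h import *
im=grab_frame('scene');cv2.imwrite('pics/scene10.png',im)
M=(.4878,.2515)
draw(im,'scene',[(*M,.12,.027,(0,255,0)),(*M,.169,.033,(255,255,0))],(232,190,372,330),4,'pics/s10c.png')
"
```

```text
t 9.05 tcp [0.4877 0.252  0.1595] tool d [0.0006 0.0007 0.0485] rotz [-1.e-04 -0.e+00 -1.e+00] F [-0.8 -0.8 -2.7] op 0.0283 q [0.46 0.36 1.83 0.   0.96 1.75]
```

View pics/s10c.png

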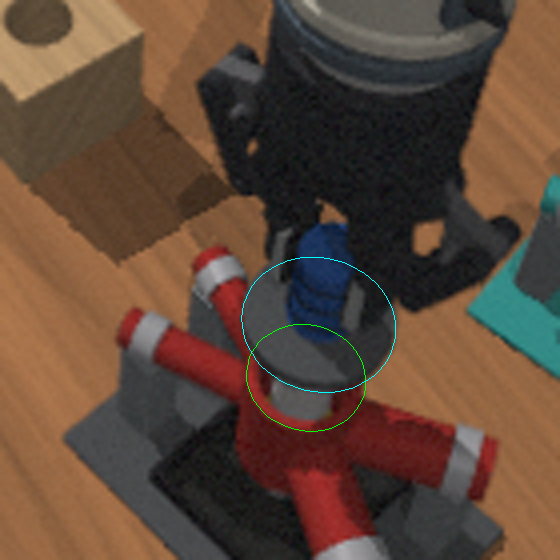

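The foot is in the bore, with no contact force. Pushing down now.

Request:
step_arm([
  {"fingers": 10,"x": 0,"y": 0,"z": 0.006,"ax": 0,"ay": 0,"az": 0},
  {"fingers": 10,"x": 0,"y": 0,"z": 0.006,"ax": 0,"ay": 0,"az": 0},
  {"fingers": 10,"x": 0,"y": 0,"z": 0.005,"ax": 0,"ay": 0,"az": 0},
  {"fingers": 10,"x": 0,"y": 0,"z": 0.005,"ax": 0,"ay": 0,"az": 0},
  {"fingers": 10,"x": 0,"y": 0,"z": 0.004,"ax": 0,"ay": 0,"az": 0},
  {"fingers": 10,"x": 0,"y": 0,"z": 0.004,"ax": 0,"ay": 0,"az": 0},
  {"fingers": 10,"x": 0,"y": 0,"z": 0.004,"ax": 0,"ay": 0,"az": 0},
  {"fingers": 10,"x": 0,"y": 0,"z": 0.004,"ax": 0,"ay": 0,"az": 0},
  {"fingers": 10,"x": 0,"y": 0,"z": 0,"ax": 0,"ay": 0,"az": 0},
])

```text
t: 10.0
tcp_pos: [0.4882, 0.2521, 0.1222]
eef_rot: [-3.111, -0.435, -0.002]
contact_force: [-1.0, -0.6, 5.8]
opening: 0.0282
```

```bash
python3 d.py .4885 .2515 .111
```

```text
t 10.0 tcp [0.4882 0.2521 0.1222] tool d [0.0001 0.0007 0.0112] rotz [ 1.1e-03  4.0e-04 -1.0e+00] F [-1.  -0.6  5.8] op 0.0282 q [ 0.46  0.41  1.85 -0.    0.88  1.75]
```

Request:
step_arm([
  {"fingers": 10,"x": 0,"y": 0,"z": 0.003,"ax": 0,"ay": 0,"az": 0},
  {"fingers": 10,"x": 0,"y": 0,"z": 0.003,"ax": 0,"ay": 0,"az": 0},
  {"fingers": 10,"x": 0,"y": 0,"z": 0.003,"ax": 0,"ay": 0,"az": 0},
  {"fingers": 10,"x": 0,"y": 0,"z": 0,"ax": 0,"ay": 0,"az": 0},
])

```text
t: 10.4
tcp_pos: [0.4883, 0.2521, 0.1133]
eef_rot: [-3.111, -0.435, -0.002]
contact_force: [-2.3, -1.6, 6.6]
opening: 0.0282
```

```bash
python3 d.py .4885 .2515 .111; python3 -c "
from h import *
im=grab_frame('scene');cv2.imwrite('pics/scene11.png',im)
M=(.4878,.2515)
draw(im,'scene',[(*M,.12,.033,(0,255,0)),(*M,.128,.033,(255,255,0))],(232,190,372,330),4,'pics/s11c.png')
"
```

```text
t 10.4 tcp [0.4883 0.2521 0.1133] tool d [0.0001 0.0007 0.0023] rotz [ 1.2e-03  5.0e-04 -1.0e+00] F [-2.3 -1.6  6.6] op 0.0282 q [ 0.46  0.42  1.86 -0.    0.86  1.75]
```

View pics/s11c.png

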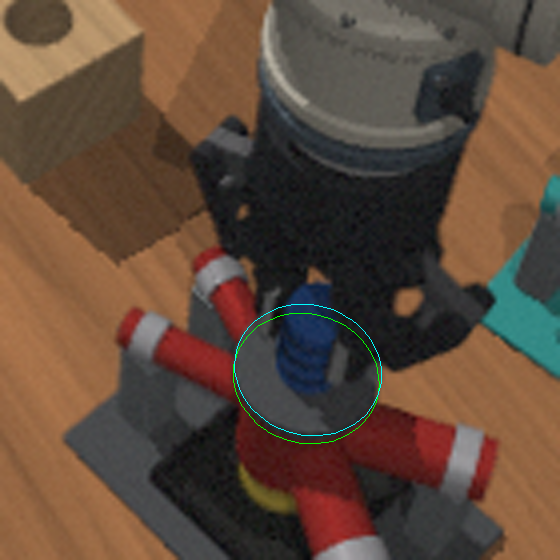

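The yellow lip now shows below the shell at crop (265,490), and the flange is close to the rim. I'll press on in small steps until the force rises.

Request:
step_arm([
  {"fingers": 10,"x": 0,"y": 0,"z": 0.0015,"ax": 0,"ay": 0,"az": 0},
  {"fingers": 10,"x": 0,"y": 0,"z": 0.001,"ax": 0,"ay": 0,"az": 0},
  {"fingers": 10,"x": 0,"y": 0,"z": 0.001,"ax": 0,"ay": 0,"az": 0},
])

```text
t: 10.75
tcp_pos: [0.4886, 0.2523, 0.1118]
eef_rot: [-3.111, -0.435, -0.003]
contact_force: [-9.2, -5.4, 34.7]
opening: 0.0287
```

The force rose to 35 N at the expected height, so the flange is seated. I'll ease off, release and withdraw.

Request:
step_arm([
  {"fingers": 10,"x": 0,"y": 0,"z": -0.0015,"ax": 0,"ay": 0,"az": 0},
  {"fingers": 30,"x": 0,"y": 0,"z": 0,"ax": 0,"ay": 0,"az": 0},
  {"fingers": 100,"x": 0,"y": 0,"z": 0,"ax": 0,"ay": 0,"az": 0},
  {"fingers": 100,"x": 0,"y": 0,"z": 0,"ax": 0,"ay": 0,"az": 0},
  {"fingers": 100,"x": 0,"y": 0,"z": 0,"ax": 0,"ay": 0,"az": 0},
  {"fingers": 100,"x": 0,"y": 0,"z": 0,"ax": 0,"ay": 0,"az": 0},
])

```text
t: 11.35
tcp_pos: [0.4876, 0.2519, 0.1103]
eef_rot: [3.111, 0.435, -0.0]
contact_force: [0.8, -0.4, 0.1]
opening: 0.0842
```

```bash
python3 d.py .4885 .2515 .111; python3 -c "
from h import *
im=grab_frame('scene');cv2.imwrite('pics/scene12.png',im)
M=(.4878,.2515)
draw(im,'scene',[(*M,.128,.033,(255,255,0))],(232,190,372,330),4,'pics/s12c.png')
"
```

```text
t 11.35 tcp [0.4876 0.2519 0.1103] tool d [ 0.0007  0.0006 -0.0007] rotz [-2.e-04 -0.e+00 -1.e+00] F [ 0.8 -0.4  0.1] op 0.0842 q [0.46 0.43 1.86 0.   0.86 1.75]
```

View pics/s12c.png

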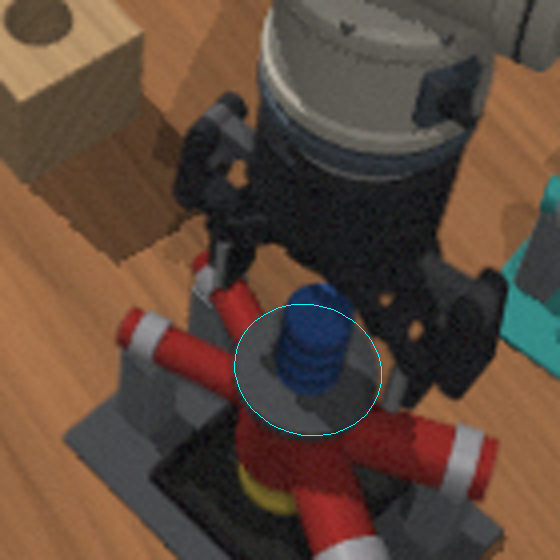

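Request:
step_arm([
  {"fingers": 100,"x": 0,"y": 0,"z": -0.006,"ax": 0,"ay": 0,"az": 0},
  {"fingers": 100,"x": 0,"y": 0,"z": -0.012,"ax": 0,"ay": 0,"az": 0},
  {"fingers": 100,"x": 0,"y": 0,"z": -0.02,"ax": 0,"ay": 0,"az": 0},
  {"fingers": 100,"x": 0,"y": 0,"z": -0.02,"ax": 0,"ay": 0,"az": 0},
  {"fingers": 100,"x": 0,"y": 0,"z": -0.02,"ax": 0,"ay": 0,"az": 0},
  {"fingers": 100,"x": 0,"y": 0.02,"z": -0.01,"ax": 0,"ay": 0,"az": 0},
  {"fingers": 100,"x": 0,"y": 0.04,"z": 0,"ax": 0,"ay": 0,"az": 0},
  {"fingers": 100,"x": -0.02,"y": 0.04,"z": 0,"ax": 0,"ay": 0,"az": 0},
  {"fingers": 100,"x": -0.02,"y": 0.04,"z": 0,"ax": 0,"ay": 0,"az": 0},
  {"fingers": 100,"x": -0.02,"y": 0.04,"z": 0,"ax": 0,"ay": 0,"az": 0},
])

```text
t: 12.4
tcp_pos: [0.4792, 0.0609, 0.1996]
eef_rot: [3.111, 0.436, 0.002]
contact_force: [1.2, 0.2, -0.7]
opening: 0.0853
```

Request:
step_arm([
  {"fingers": 100,"x": -0.01,"y": 0.03,"z": 0,"ax": 0,"ay": 0,"az": 0},
  {"fingers": 100,"x": 0,"y": 0.02,"z": 0,"ax": 0,"ay": 0,"az": 0},
  {"fingers": 100,"x": 0,"y": 0,"z": 0,"ax": 0,"ay": 0,"az": 0},
  {"fingers": 100,"x": 0,"y": 0,"z": 0,"ax": 0,"ay": 0,"az": 0},
])

```text
t: 12.8
tcp_pos: [0.4836, 0.0115, 0.1993]
eef_rot: [-3.111, -0.433, -0.002]
contact_force: [-0.1, -0.0, -0.3]
opening: 0.085
```

```bash
python3 d.py .4885 .2515 .111; python3 -c "
from h import *
im=grab_frame('scene');cv2.imwrite('pics/scene13.png',im)
t=grab_frame('top');cv2.imwrite('pics/top13.png',t)
M=(.4875,.2515)
for c,i,b in (('scene',im,(255,225,355,325)),('top',t,(85,120,185,220))):
  f=fit(c,i,*M,[(.128,.033)]); g=fit(c,i,*M,[(.178,.015)],.02,.001); print(c,f,g)
  draw(i,c,[(*M,.128,.033,(255,255,0)),(*M,.178,.015,(0,255,0)),(*M,.029+.006,.023,(255,0,255))],b,4,f'/tmp/{c}.png')
cv2.imwrite('pics/c13.png',np.hstack([cv2.imread('/tmp/scene.png'),cv2.imread('/tmp/top.png')]))
"
```

```text
t 12.8 tcp [0.4836 0.0115 0.1993] tool d [ 0.0701 -0.2295  0.0884] rotz [ 9.e-04  3.e-04 -1.e+00] F [-0.1 -0.  -0.3] op 0.085 q [-0.    0.21  1.93  0.    1.    1.29]
scene [185.1315   0.4883   0.2514] [2.684981e+02 4.881000e-01 2.513000e-01]
top [156.8215   0.4851   0.2502] [2.87425e+02 4.85900e-01 2.51700e-01]
```

View pics/c13.png

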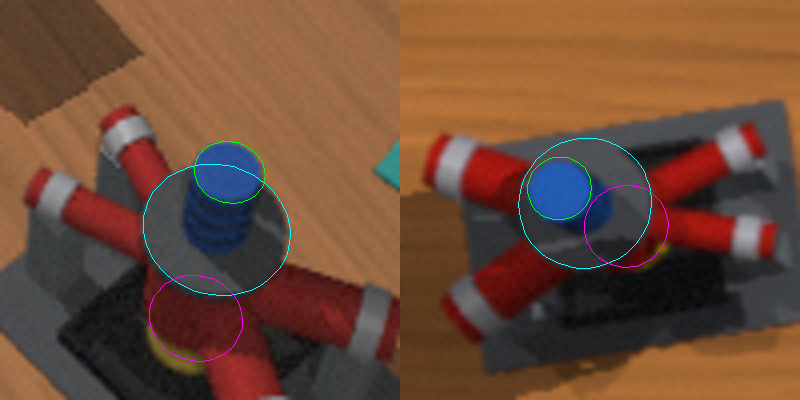

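View pics/scene13.png

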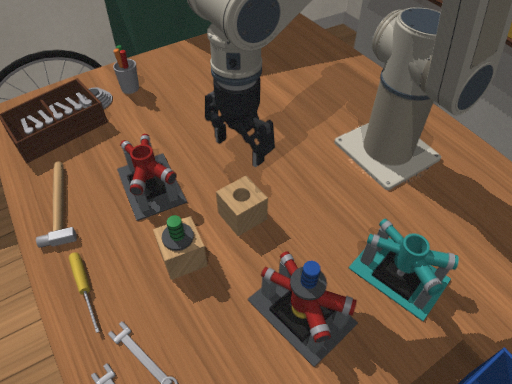

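The drift stands upright: the flange and grip-top fits agree within 2 mm in both views, and they sit at seated height. The yellow lip shows well below the shell, the arm is clear and the green drift is still in its block. Handing in.

```bash
python3 -c "
from bench import *
print(job_done())"
```

```text
the job is handed in; nothing more can be done
None
```

The cup is out of the red shell. The slim drift stands in that shell with its flange on the shell's top, and I handed the job in at about 13 s. No verdict was reported.

**What I did:** I took the slim (blue) drift from its block, lowered it into the shell that showed yellow down its bore, and pushed down. The force rose to about 35 N at the flange's expected seated height, so I eased off, let go and moved the arm clear.

**Last checks:**
- **Drift:** in each view its flange and grip top fit circles at seated height, with centres within about 2 mm of each other and 3 mm of the shell's axis, so it is upright.
- **Cup:** its yellow lip shows below the shell. The underside should be about 99 mm below the mouth; I inferred that from the drift's depth rather than measuring it.
- **Thick drift and arm:** the green drift is still in its block, by eye. The arm stands clear and its force reading is near zero.

**What disagreed:**
- **Fingertip height:** the fingertips looked about 30 mm higher in the pictures than the reported TCP. I checked that the difference was in height and not sideways, then set the grasp height from the pictures. I did not find the cause.
- **Cameras:** the two cameras differed by 2–3 mm in x, near the stated calibration error.
- **Side load:** about 10 N sideways showed while the flange was pressed home, and it was gone after release.

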